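# Set out the wooden hen and her eggs in the display tray

## Task

Gather the wooden hen and the three plain wooden eggs from the blue felt sheet into the display tray: stand each egg upright inside the lip of the saucer that fits it (largest egg in the largest saucer, middle in the middle, smallest in the smallest) and stand the hen inside the rectangular place, lengthwise in it, facing either way. Leave the wooden apple and the wooden pear standing where they are. The painted eggs in the grey cartons stay there.

Things in the scene. Friction and masses are not known exactly. Their poses are not given: they have to be found in the camera images.
- egg_large: The largest of three plain light wood eggs, standing on a small flat foot, blunt end down: 58 mm in diameter at the belly (30 mm up), 72 mm high, foot about 30 mm across, some 85 g. Origin at the foot's centre; z up along the egg. Stands on a blue felt sheet 3 mm thick, 78 mm or more from its neighbours' centres.
- egg_mid: The middle one of three plain light wood eggs, standing on a small flat foot, blunt end down: 47 mm in diameter at the belly (25 mm up), 60 mm high, foot about 25 mm across, some 45 g. Origin at the foot's centre; z up along the egg. Stands on a blue felt sheet 3 mm thick, 78 mm or more from its neighbours' centres.
- egg_small: The smallest of three plain light wood eggs, standing on a small flat foot, blunt end down: 36 mm in diameter at the belly (19 mm up), 48 mm high, foot about 19 mm across, some 22 g. Origin at the foot's centre; z up along the egg. Stands on a blue felt sheet 3 mm thick, 78 mm or more from its neighbours' centres.
- hen: Toy hen sawn from light wood 30 mm thick (its y), flat sides, flat base 54 mm long (its x), body 40 mm high; head at +x and tail at -x rise higher, comb 73 mm up; beak reaches 35 mm to +x. About 60 g. Origin at the centre of the base; z up. Stands on a blue felt sheet 3 mm thick, 78 mm or more from its neighbours' centres. Two white caps 6 mm high lie on the sheet.
- saucer_large: Round saucer of light wood, fixed in the tray: flat floor inside a low lip, 62 mm inside, 72 mm outside diameter. Origin at the centre of its underside, 4 mm above the table, z up; floor 3 mm and lip top 7 mm above the origin. The brown tray (235 mm square, rim 9 mm high) holds saucers and hen's place in a 2 by 2 square, 105 mm apart, in any order.
- saucer_mid: Round saucer of light wood, fixed in the tray: flat floor inside a low lip, 51 mm inside, 61 mm outside diameter. Origin at the centre of its underside, 4 mm above the table, z up; floor 3 mm and lip top 7 mm above the origin.
- saucer_small: Round saucer of light wood, fixed in the tray: flat floor inside a low lip, 40 mm inside, 50 mm outside diameter. Origin at the centre of its underside, 4 mm above the table, z up; floor 3 mm and lip top 7 mm above the origin.
- hen_place: Rectangular shallow place of light wood, fixed in the display tray: inside 70 mm (its x) by 46 mm (its y), lip 5 mm thick. Origin at the centre of its underside, 4 mm above the table; z up; floor 3 mm and lip top 7 mm above the origin. The hen stands in it with its length along this x, facing either way.
- apple: Look-alike, to be left alone: a wooden apple, 51 mm in diameter, 43 mm high, with a thin stalk to 55 mm. Origin at the centre of its underside; z up. Stands on a blue felt sheet 3 mm thick, 78 mm or more from its neighbours' centres.
- pear: Look-alike, to be left alone: a wooden pear, 47 mm in diameter below, narrowing to a neck, 57 mm high, with a thin stalk to 68 mm. Origin at the centre of its underside; z up. Stands on a blue felt sheet 3 mm thick, 78 mm or more from its neighbours' centres.
There are look-alikes about, which are no part of the job. What is shaped like the egg_large but turquoise is not meant. What is shaped like the egg_small but pink or purple is not meant.

How it is judged (in metres and radians):
At the end, for the whole second after the job is handed in: Each egg and the hen rests upright (0.12 rad) on the floor (2.5 mm) of its own saucer or place, within 13 mm of its centre, the hen's length within 0.35 rad of the place's, either way round. Apple and pear stand upright within 30 mm of where they began (horizontal distance between egg_large and saucer_large below 0.013 m and z of egg_large in the frame of saucer_large between 0 and 0.0055 m and angle between each of egg_large, egg_mid, egg_small, hen's own z axis and vertical below 0.12 rad and linear speed of each of egg_large, egg_mid, egg_small, hen below 0.02 m/s and horizontal distance between egg_mid and saucer_mid below 0.013 m and z of egg_mid in the frame of saucer_mid between 0 and 0.0055 m and horizontal distance between egg_small and saucer_small below 0.013 m and z of egg_small in the frame of saucer_small between 0 and 0.0055 m and horizontal distance between hen and hen_place below 0.013 m and z of hen in the frame of hen_place between 0 and 0.0055 m and angle between the x axis of hen and the x axis of hen_place, either way round below 0.35 rad and distance of each of apple, pear from where it was at the start of the episode below 0.03 m and angle between each of apple, pear's own z axis and vertical below 0.3 rad); the robot touches nothing.
It fails at once if the wooden apple is moved more than 30 mm (distance of apple from where it was at the start of the episode above 0.03 m).
It fails at once if the wooden pear is moved more than 30 mm (distance of pear from where it was at the start of the episode above 0.03 m).
It also fails if it takes over 131 s, if anything falls off the work surface, if the arm or the gripper's body presses on something with over 40 N, if the wrist force passes 120 N, or if a joint passes its speed limit or range.

## Robot

A 7-joint arm with a two-finger parallel gripper is mounted at the origin on the work surface. World frame = base frame: x ahead of the robot, y to its left, z up, the work surface at z = 0. Lengths are in mm, angles in rad, forces in N, time in s.
With the tool pointing down it reaches from about 400 to 850 mm from the base axis. Payload 10.4 kg.
Tool frame: the origin (TCP) lies on the centre line of the jaws, within the pads' length; the fingertips stand 14 mm ahead of it and the grasp point (between the pads) lies 5 mm behind it; z points along the fingers, y is the line along which they close (so a half turn about z gives the same grasp; the last joint's range is limited). The gripper opens to 85 mm and grips with 20 to 120 N. Pads are 22 mm wide; open, the fingers measure 114 mm over their backs; the gripper's body (76 mm by 85 mm) begins 54 mm behind the grasp point. The pads swing forward as they close: fully open they stand 13 mm farther back than shut.
Start: joints at [1.18, 0.332, -0.065, 1.46, 0.022, 1.35, -0.088], TCP at [224.751, -583.216, 205.738] pointing down, gripper open.
Joint ranges: [-2.6, 2.6], [-0.5, 2.12], [-1.47, 1.34], [0.16, 2.42], [-1.27, 4.41], [0.06, 2.06], [-2.6, 2.6]. Speed limits (rad/s): [2.22, 2.22, 2.79, 2.79, 3.14, 3.14, 3.14].

## Interface

Orientations are given as a unit quaternion [w, x, y, z].
In Python, from workcell import robot gives the robot as it stands.
- The arm moves only by the tool servo_tool, never from a script. Its argument "moves" is a list of rows, each a list of 6 numbers: the shift along the world's x, y, z in cm, then the turn, a rotation vector about the world's x, y, z in rad. A call has 1 to 12 rows; each row is the pose to reach, as a shift and turn from the pose commanded when the call began; what a row does not reach only later rows make up. A row lasts 1/10 s, in which the tool goes at most 50 mm and 8.59 degrees, less where a joint would pass 70% of its speed; a pose out of reach is approached as far as the arm can. A call with a gripper value outside its range is refused whole. "fingers" is the opening, from 0 (shut) to 1 (fully open), set as the call begins (left out, the last holds). The fingers move at their own pace and stop on an object; "newtons" is the grip in N (left out, the last holds). Time passes only in rows, so rows that repeat a pose let the fingers close. It gives the time, the measured TCP pose, the force, the opening and the grip force at its end, in the units of the state.
- robot.sense(): the state, without advancing time (a new reading comes with each control period).
- robot.capture(name): name is "scene" or "top"; returns the picture (400x640x3 uint8, red, green, blue); there is no depth.
- robot.calibration(name): a dict with "camera_matrix" (3x3 intrinsics, pixels), "dist" ([k1, k2, p1, p2, k3] as OpenCV has them; the pictures are not rectified), "xyz" and "orientation" of the camera in the world. Camera axes: x right, y down, z forward; pixel columns grow to the right and rows downward; lengths in mm; the calibration is good to about 2 mm. A picture is of the moment at which its call begins. calibration takes no time and is no camera call.
- robot.finish_job(): hands the job in; it is judged then, once.
The state is a dict: "t": time; "q": joint angles; "joint_vel": joint speeds; "effort": joint torques, N m; "ee_pos": TCP position; "tool_rot": TCP orientation; "contact_force": force on the tool from outside, world axes, zero at the start; "torque": the same for the moment, N m; "opening": opening from 0.0 (shut) to 1.0 (fully open); "grasp_force": force on a finger pad.
Only numpy, scipy, OpenCV 4.12 (cv2) and the standard library are available. Lean on these libraries where they do the work, as an engineer would, in place of code of your own. Each camera call takes 0.05 s, during which the arm holds its last target. There are 200 camera calls.

## Working session

There is one attempt and no reset: what is moved stays moved. The work goes in short steps, Python scripts to look and compute and a tool call to move; the robot and the scene stay as the last step left them, time stands still between calls to the robot, and variables do not carry over. Pictures are saved under pics/ and viewed, at most 14 in all, crops included, and the job is handed in when it is done.

Besides the shell and the picture viewer there is one more tool, called as name([rows], argument=value, ...), one row to a line, values as JSON. servo_tool: Moves the arm, as the interface text tells. Its arguments: {"type":"object","properties":{"moves":{"type":"array"},"fingers":{"type":"number"},"newtons":{"type":"number"}},"required":["moves"]}

```bash
mkdir -p pics
cat > h.py <<'E'
import numpy as np, cv2
from scipy.spatial.transform import Rotation as R
from workcell import robot
def cam(n):
    c=robot.calibration(n); o=c["orientation"]
    M=R.from_quat([o[1],o[2],o[3],o[0]]).as_matrix()
    return np.array(c["camera_matrix"]),np.array(c["dist"]),np.array(c["xyz"],float),M
def ray(n,uv,z):
    K,d,p,M=cam(n)
    x=cv2.undistortPoints(np.array(uv,float).reshape(-1,1,2),K,d)[:,0]
    r=np.c_[x,np.ones(len(x))]@M.T
    return p+r*((z-p[2])/r[:,2])[:,None]
def proj(n,P):
    K,d,p,M=cam(n)
    rv=cv2.Rodrigues(M.T)[0]
    return cv2.projectPoints(np.array(P,float).reshape(-1,1,3),rv,-M.T@p,K,d)[0][:,0]
def shot(n,f):
    im=np.array(robot.capture(n))[:,:,::-1].copy(); cv2.imwrite(f"pics/{f}.png",im); return im
E
python3 - <<'E'
from h import *
for n in("scene","top"):
    shot(n,n+"0"); K,d,p,M=cam(n); print(n,p,M[:,2],K[0,0],d)
print(robot.sense())
E
```

```text
scene [1114.7958658   167.74219566  781.33669093] [-0.63708314 -0.10363034 -0.76379698] 415.3116256921538 [-0.08639031  0.          0.          0.          0.        ]
top [ 277.9225686    41.90143991 1156.4928614 ] [ 0.19139276 -0.00132422 -0.98151264] 503.63288343948267 [0.043973 0.       0.       0.       0.      ]
{'t': 0.1, 'q': array([ 1.18039588,  0.33277782, -0.06466878,  1.46084218,  0.0215978 ,
        1.34989524, -0.08851788]), 'joint_vel': array([-3.49739941e-04, -1.75883651e-03,  1.14259155e-03, -1.69498861e-03,
        6.65468325e-04, -6.98232270e-05, -2.10856471e-03]), 'effort': array([ 1.17702177e-03, -6.26745272e+01,  4.87317285e-02, -3.92428279e+01,
        1.61556905e-02,  6.97712196e-03, -8.69084874e-05]), 'ee_pos': array([ 224.57806045, -582.87428115,  205.02193839]), 'tool_rot': array([-5.96807039e-04,  9.83140420e-01,  1.82851135e-01, -1.43307124e-04]), 'contact_force': array([-0.12056949, -0.73936419,  0.49202261]), 'torque': array([ 0.0768549 , -0.01833561,  0.00283396]), 'grasp_force': 0.0, 'opening': 0.9978862393457415}
```

View pics/top0.png

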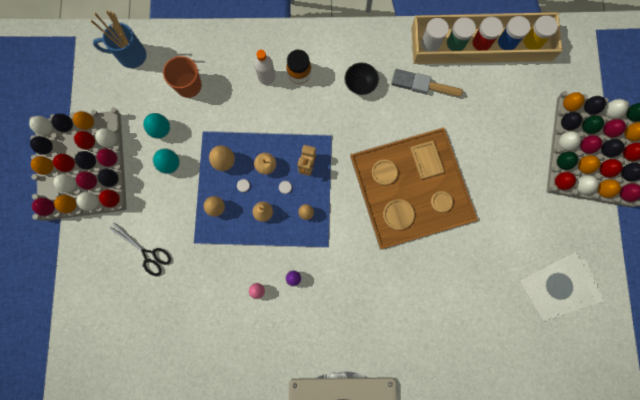

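View pics/scene0.png

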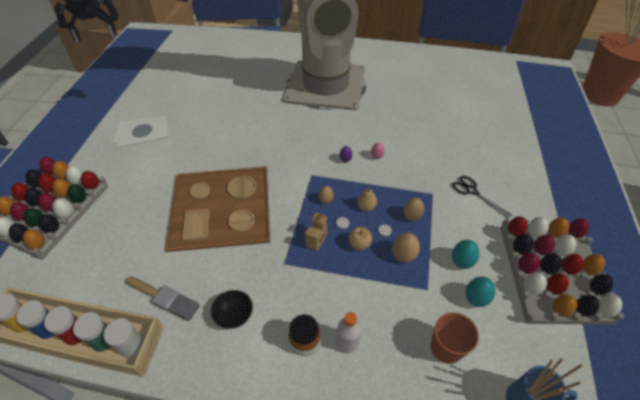

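Top view: the large egg is at about (221,157), the mid egg (214,206), the small egg (306,212) and the hen (308,160). The apple (265,163) and pear (262,211) stay put, because they have stalks. The turquoise eggs at (156,125) and (166,160) and the pink and purple ones at (257,291) and (293,278) are the wrong colour. The saucers are mid (385,172), large (399,214) and small (442,202), with the hen's place at (428,160). I'll confirm this in an enlarged crop and measure.

```bash
cat > m.py <<'E'
from h import *
def blobs(im,roi,lo,hi,amin):
    m=cv2.inRange(cv2.cvtColor(im,cv2.COLOR_BGR2HSV),lo,hi); z=np.zeros_like(m); x0,y0,x1,y1=roi
    z[y0:y1,x0:x1]=m[y0:y1,x0:x1]; z=cv2.morphologyEx(z,cv2.MORPH_OPEN,np.ones((2,2)))
    return [c for c in cv2.findContours(z,cv2.RETR_EXTERNAL,cv2.CHAIN_APPROX_NONE)[0] if cv2.contourArea(c)>amin]
E
python3 - <<'E'
from m import *
T=cv2.imread("pics/top0.png");S=cv2.imread("pics/scene0.png")
cv2.imwrite("pics/crop0.png",cv2.resize(T[120:255,190:485],None,fx=2.7,fy=2.7,interpolation=cv2.INTER_CUBIC))
for n,im,roi in(("top",T,(200,138,328,240)),("scene",S,(300,182,432,275))):
    for c in blobs(im,roi,(5,60,50),(28,255,255),40):
        r=cv2.minAreaRect(c);M=cv2.moments(c);u=(M['m10']/M['m00'],M['m01']/M['m00'])
        print(n,np.round(u,1),cv2.contourArea(c),np.round(r[1],1),round(r[2]),"z28:",ray(n,[u],28)[0].round())
print("saucers rough",ray("top",[(385,172),(428,160),(399,214),(442,202)],11).round())
for h in[(221,157),(385,172),(365,175),(428,160)]: print(h,cv2.cvtColor(T,cv2.COLOR_BGR2HSV)[h[1],h[0]])
E
```

```text
top [306.7 212.6] 152.5 [13. 14.] 90 z28: [474.  73.  28.]
top [263.2 212.2] 276.5 [18. 19.] 90 z28: [476. 171.  28.]
top [214.6 206.9] 294.0 [19. 20.] 90 z28: [490. 282.  28.]
top [265.5 164.1] 329.0 [20. 21.] 90 z28: [589. 167.  28.]
top [222.2 158.8] 457.5 [24. 24.] 90 z28: [603. 267.  28.]
top [307.4 161. ] 352.0 [15.2 28.2] 15 z28: [595.  70.  28.]
scene [406.9 248.1] 533.5 [27. 25.] 90 z28: [601. 272.  28.]
scene [361.1 239.1] 357.5 [21.2 21.9] 45 z28: [594. 172.  28.]
scene [317.  232.7] 483.5 [19.1 35.3] 28 z28: [593.  74.  28.]
scene [414.9 210. ] 289.0 [20. 18.] 90 z28: [493. 287.  28.]
scene [368.2 201.3] 258.0 [17.  19.1] 45 z28: [484. 177.  28.]
scene [326.8 195.6] 147.5 [13.4 14.1] 45 z28: [483.  79.  28.]
saucers rough [[ 571. -111.   11.]
 [ 598. -213.   11.]
 [ 471. -140.   11.]
 [ 498. -240.   11.]]
(221, 157) [ 18 135 130]
(385, 172) [ 18 138 175]
(365, 175) [ 15 175 130]
(428, 160) [ 18 138 185]
```

View pics/crop0.png

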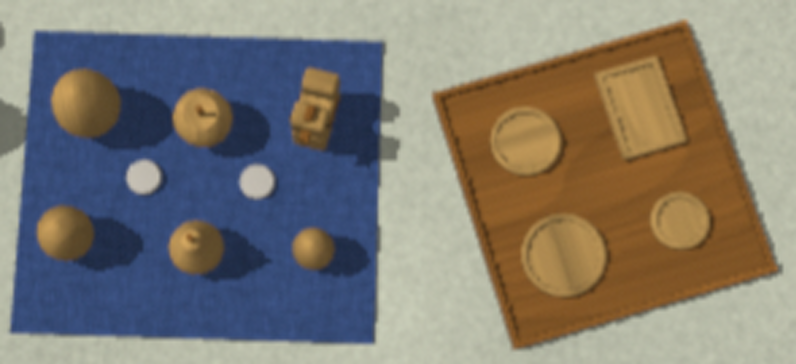

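The crop confirms all six items: stalks show only on the apple and pear, and the hen has a notched back. Next I'll triangulate across both views, measure the saucers and find the hen's yaw.

Run:
```python
from m import *
T=cv2.imread("pics/top0.png");S=cv2.imread("pics/scene0.png")
a=cv2.resize(T[140:185,285:335],(500,450),interpolation=cv2.INTER_CUBIC)[:, :400]
b=cv2.resize(S[205:260,295:345],(400,440),interpolation=cv2.INTER_CUBIC)
cv2.imwrite("pics/hen0.png",np.hstack([a[:440],b]))
for n,im,roi in(("top",T,(355,132,475,245)),("scene",S,(172,172,266,246))):
    for c in blobs(im,roi,(10,0,150 if n=="top" else 140),(30,165,255),60):
        r=cv2.minAreaRect(c)
        P=ray(n,c[:,0],11)[:,:2].astype(np.float32); w=cv2.minAreaRect(P)
        print(n,np.round(r[0]),"world c",np.round(w[0]),"size",np.round(w[1]),"ang",round(w[2],1))
def tri(ut,us):
    A=[];B=[]
    for n,u in(("top",ut),("scene",us)):
        p=cam(n)[2]; d=ray(n,[u],0)[0]-p; d/=np.linalg.norm(d); Q=np.eye(3)-np.outer(d,d); A.append(Q);B.append(Q@p)
    return np.linalg.solve(sum(A),sum(B))
for k,ut,us in(("L",(222.2,158.8),(406.9,248.1)),("M",(214.6,206.9),(414.9,210)),("s",(306.7,212.6),(326.8,195.6)),("hen",(307.4,161),(317,232.7))):
    print(k,tri(ut,us).round(1),[ray(n,[u],z)[0][:2].round(1).tolist() for z in [dict(L=35,M=30,s=24,hen=30)[k]] for n,u in(("top",ut),("scene",us))])
```

```text
top [392. 219.] world c [ 461. -122.] size [58. 33.] ang 14.5
top [407. 213.] world c [ 473. -157.] size [60. 34.] ang 17.4
top [442. 202.] world c [ 498. -240.] size [46. 48.] ang 86.8
top [385. 172.] world c [ 571. -111.] size [56. 58.] ang 88.1
top [427. 160.] world c [ 599. -212.] size [80. 57.] ang 15.4
scene [198. 226.] world c [ 606. -203.] size [64. 23.] ang 20.5
scene [241. 218.] world c [ 568. -111.] size [21. 43.] ang 9.6
L [602.7 269.4  29.5] [[601.1, 265.9], [606.1, 271.0]]
M [490.5 285.   24.8] [[489.6, 281.5], [494.3, 286.6]]
s [475.3  75.1  18.4] [[474.6, 72.7], [479.7, 78.0]]
hen [594.5  71.9  30. ] [[594.8, 69.9], [594.2, 73.9]]
```

View pics/hen0.png

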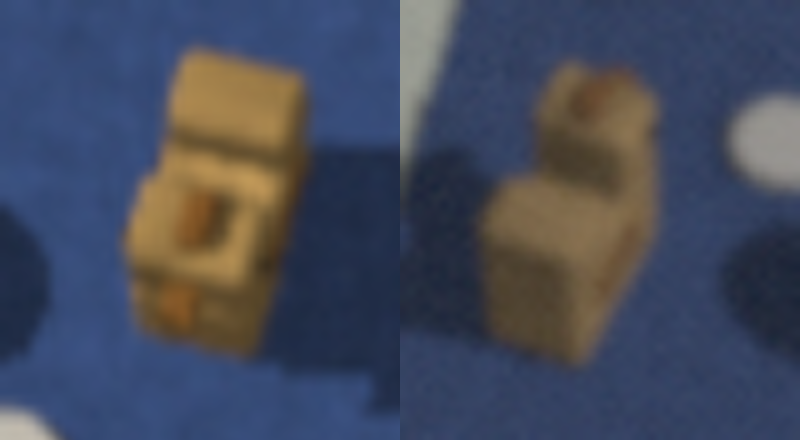

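Run:
```python
from h import *
b=ray("scene",[(306.3,246.9),(317.5,250)],3); print("tail base",b.round(1),b.mean(0).round(1))
f=ray("top",[(299,173),(310,175.5)],3); print("front base",f.round(1),f.mean(0).round(1))
print("top-of-tail line",[np.degrees(np.arctan2(*(lambda d:(d[1],d[0]))((lambda q:q[0]-q[1])(ray("top",u,60)))))for u in([(302.5,154),(314,156)],[(304.5,145),(315.5,147.5)],[(299,173),(310,175.5)])])
```

```text
tail base [[617.4  53.6   3. ]
 [621.3  79.5   3. ]] [619.4  66.6   3. ]
front base [[573.3  90.6   3. ]
 [566.9  64.7   3. ]] [570.1  77.7   3. ]
top-of-tail line [np.float64(79.01377663028538), np.float64(75.93821105661917), np.float64(76.07517695601295)]
```

servo_tool([
  [4.5,5,0,0,0,0],
  [9,10,0,0,0,0],
  [12,15,0,0,0,0],
  [15,20,0,0,0,0],
  [18,25,0,0,0,0],
  [21,30,0,0,0,0],
  [24,35,0,0,0,0],
  [26,40,0,0,0,0],
  [28,45,0,0,0,0],
  [30,50,0,0,0,0],
  [32,55,0,0,0,0],
  [33.5,60,0,0,0,0],
], fingers=0.87, newtons=25)

```text
t: 1.3
ee_pos: [527.4, -67.8, 205.6]
tool_rot: [0.0, 0.983, 0.183, -0.0]
contact_force: [0.9, -0.4, 0.5]
opening: 0.874
grasp_force: 0.0
```

servo_tool([
  [0,0,0,0,0,0],
  [0,0,0,0,0,0],
  [0,0,0,0,0,0],
])

```text
t: 1.6
ee_pos: [526.7, -70.8, 205.4]
tool_rot: [0.0, 0.983, 0.182, -0.0]
contact_force: [-0.9, -1.0, -0.9]
opening: 0.869
grasp_force: 0.0
```

servo_tool([
  [1.2,4,-1,0,0,0],
  [2.2,8,-2,0,0,0],
  [3.2,12,-3,0,0,0],
  [4.2,16,-4,0,0,0],
  [5.2,20,-5,0,0,0],
  [6,24,-6,0,0,0],
  [6.9,28,-7,0,0,0],
  [7.7,32,-8,0,0,0],
  [7.7,33.9,-8,0,0,0],
  [7.7,33.9,-8,0,0,0],
  [7.7,33.9,-8,0,0,0],
  [7.7,33.9,-8,0,0,0],
])

```text
t: 2.8
ee_pos: [605.0, 266.8, 125.8]
tool_rot: [0.001, 0.983, 0.181, 0.0]
contact_force: [0.6, -0.3, 0.3]
opening: 0.869
grasp_force: 0.0
```

Run:
```python
from h import *
T=shot("top","top1");S=shot("scene","scene1")
a=cv2.resize(T[110:210,170:290],(480,400));b=cv2.resize(S[200:300,350:430],(320,400))
cv2.imwrite("pics/c1.png",np.hstack([a,b]));print(robot.sense()["ee_pos"])
```

```text
[604.84166786 267.28218216 126.00387579]
```

View pics/c1.png

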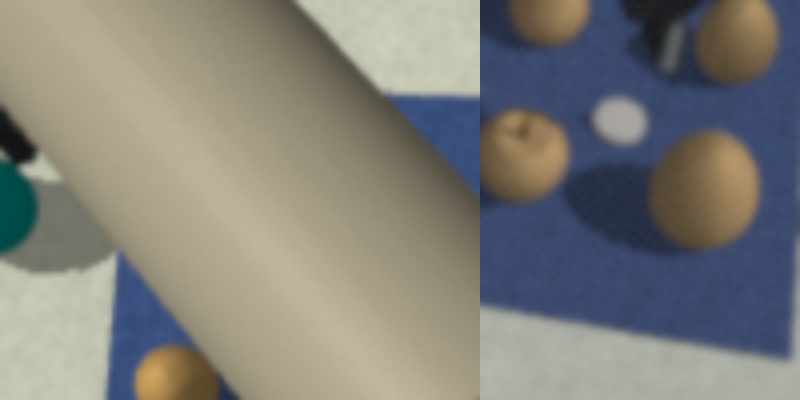

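The top view is blocked by the arm, and the scene view shows a fingertip at about (397,212) with the large egg below it at (406,248). I'll check that against the projected tip position.

Run:
```python
from h import *
print(proj("scene",[(605,267,112),(605-13,267+34,112),(605+13,267-34,112)]).round(), robot.sense()["contact_force"])
c=cv2.imread("pics/scene1.png")[120:280,300:460];cv2.imwrite("pics/c2.png",cv2.resize(c,(560,560)))
```

```text
[[411. 226.]
 [428. 223.]
 [394. 229.]] [-0.0464111  -0.03899056 -0.01206312]
```

View pics/c2.png

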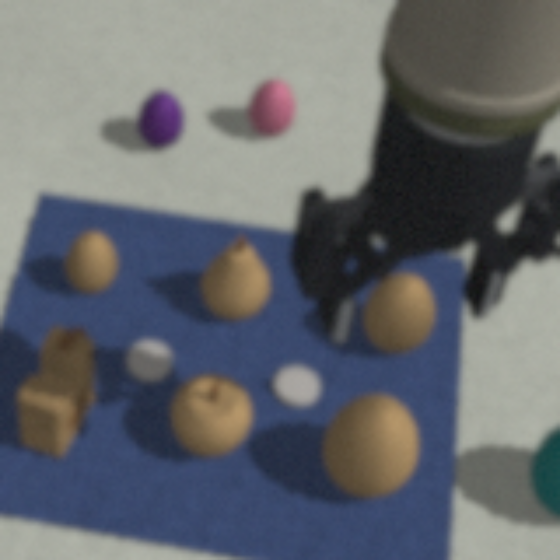

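Run:
```python
from h import *
for z in(112,118,124,130):print(z,ray("scene",[(397,217),(439,208.6),(418,213)],z).round().tolist())
s=robot.sense();print(s["ee_pos"],s["tool_rot"],s["opening"])
```

```text
112 [[586.0, 238.0, 112.0], [550.0, 323.0, 112.0], [569.0, 280.0, 112.0]]
118 [[591.0, 237.0, 118.0], [555.0, 322.0, 118.0], [574.0, 279.0, 118.0]]
124 [[596.0, 237.0, 124.0], [560.0, 321.0, 124.0], [579.0, 278.0, 124.0]]
130 [[601.0, 236.0, 130.0], [565.0, 319.0, 130.0], [584.0, 277.0, 130.0]]
[604.84166786 267.28218216 126.00387579] [5.23151024e-04 9.83379514e-01 1.81561004e-01 2.43197275e-04] 0.8740063592056534
```

The fingertips project about 25 mm from where I expected, which may be pad retraction or a misread tip. I'll go lower and look again before committing.

servo_tool([
  [0,0,-2,0,0,0],
  [0,0,-3.3,0,0,0],
  [0,0,-3.3,0,0,0],
  [0,0,-3.3,0,0,0],
])

```text
t: 3.3
ee_pos: [604.2, 268.9, 92.9]
tool_rot: [0.0, 0.983, 0.183, -0.0]
contact_force: [-0.1, 0.2, -0.5]
opening: 0.869
grasp_force: 0.0
```

Run:
```python
from h import *
S=shot("scene","scene2");p=robot.sense()["ee_pos"];print(p)
c=cv2.resize(S[170:280,360:470],(770,770)[:2],interpolation=cv2.INTER_CUBIC)
for i in(-14,0,14):
    u=(proj("scene",[p+[0,0,i]])[0]-[360,170])*7;print(i,u.round());cv2.circle(c,tuple(int(v) for v in u),4,(0,0,255),1)
cv2.imwrite("pics/c3.png",c[:590])
```

```text
[604.38615243 269.31017398  93.3523092 ]
-14 [347. 458.]
0 [355. 431.]
14 [363. 403.]
```

View pics/c3.png

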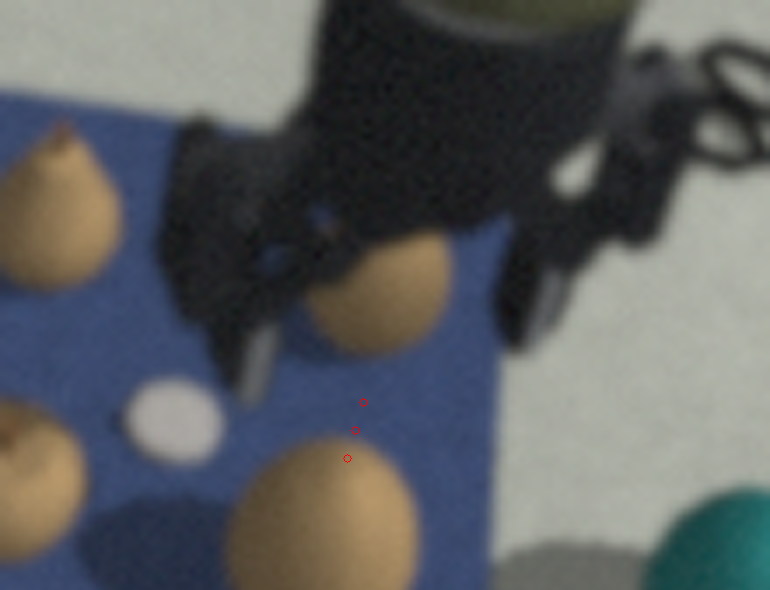

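The tip midpoint is at crop (382,375) and the egg top at (325,442). The tip looks either about 28 mm higher or about 26 mm further back than nominal. Turning the tool about z will show which: a tool-fixed horizontal offset would swing with the turn.

servo_tool([
  [0,0,0.5,0,0,-0.15],
  [0,0,0.5,0,0,-0.3],
  [0,0,0.5,0,0,-0.45],
  [0,0,0.5,0,0,-0.6],
  [0,0,0.5,0,0,-0.6],
  [0,0,0.5,0,0,-0.6],
])

```text
t: 3.95
ee_pos: [604.4, 269.6, 98.4]
tool_rot: [-0.0, 0.994, -0.114, 0.0]
contact_force: [-0.0, 0.5, 0.4]
opening: 0.873
grasp_force: 0.0
```

Run:
```python
from h import *
S=shot("scene","scene3");T=shot("top","top3");s=robot.sense();p=s["ee_pos"];print(p,s["tool_rot"],s["q"])
c=cv2.resize(S[160:270,350:470],None,fx=5,fy=5,interpolation=cv2.INTER_CUBIC)
for i in(-14,0,14):
    u=(proj("scene",[p+[0,0,i]])[0]-[350,160])*5;print(i,u.round());cv2.circle(c,tuple(int(v) for v in u),4,(0,0,255),1)
cv2.imwrite("pics/c4.png",c)
```

```text
[604.24508242 269.49355125  98.09237369] [-1.05570137e-04  9.93472030e-01 -1.14075720e-01  2.11266421e-04] [-0.12631323  0.53435231 -0.50086444  1.46175141  0.26432209  1.21233164
 -2.46058689]
-14 [300. 371.]
0 [306. 351.]
14 [312. 330.]
```

View pics/c4.png

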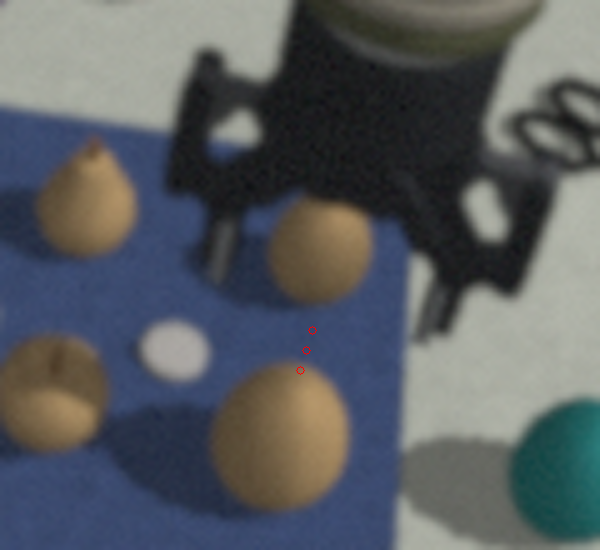

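After the turn the tip midpoint is at crop (321,311) and the TCP at (306,351), so the offset doesn't swing with the tool. Either the open tips really sit higher, or the offset is fixed in the world. Descending with the fingers along this line is safe either way, so I'll go down and see where the tips meet their shadows.

servo_tool([
  [0,0,-1.5,0,0,0],
  [0,0,-3,0,0,0],
  [0,0,-4,0,0,0],
  [0,0,-5,0,0,0],
  [0,0,-6,0,0,0],
  [0,0,-6.8,0,0,0],
  [0,0,-6.8,0,0,0],
  [0,0,-6.8,0,0,0],
])

```text
t: 4.85
ee_pos: [604.2, 269.5, 29.8]
tool_rot: [-0.0, 0.993, -0.116, 0.0]
contact_force: [0.1, -0.3, -0.1]
opening: 0.871
grasp_force: 0.0
```

Run:
```python
from h import *
S=shot("scene","scene4");s=robot.sense();p=s["ee_pos"];print(p,s["contact_force"])
c=cv2.resize(S[180:290,350:470],None,fx=5,fy=5,interpolation=cv2.INTER_CUBIC)
for i in(-14,0,14):
    u=(proj("scene",[p+[0,0,i]])[0]-[350,180])*5;print(i,u.round());cv2.circle(c,tuple(int(v) for v in u),4,(0,0,255),1)
cv2.imwrite("pics/c5.png",c)
```

```text
[604.38052415 269.62084369  30.20823659] [-0.27317711  0.09164176 -0.04333978]
-14 [275. 361.]
0 [280. 343.]
14 [285. 325.]
```

View pics/c5.png

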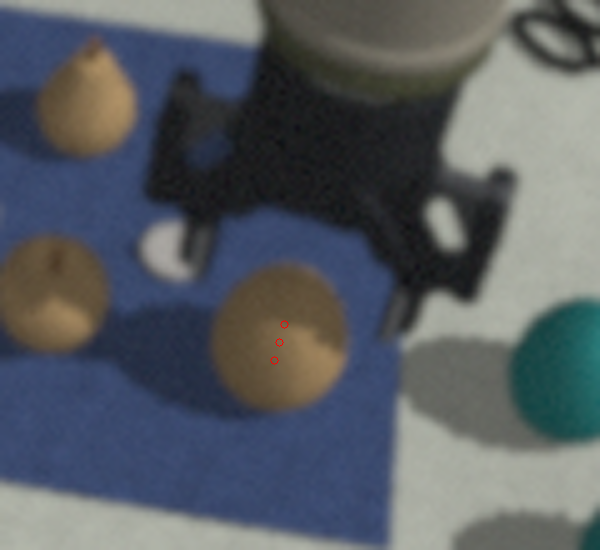

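servo_tool([
  [0,0,-0.3,0,0,0],
  [0,0,-0.6,0,0,0],
  [0,0,-0.9,0,0,0],
  [0,0,-1.2,0,0,0],
  [0,0,-1.2,0,0,0],
])

```text
t: 5.4
ee_pos: [603.8, 269.2, 17.1]
tool_rot: [0.0, 0.993, -0.116, -0.0]
contact_force: [-0.1, 0.1, -0.4]
opening: 0.868
grasp_force: 0.0
```

servo_tool([
  [0,0,-0.3,0,0,0],
  [0,0,-0.6,0,0,0],
  [0,0,-0.9,0,0,0],
  [0,0,-0.9,0,0,0],
])

```text
t: 5.8
ee_pos: [603.8, 269.2, 8.1]
tool_rot: [0.0, 0.993, -0.116, -0.0]
contact_force: [0.8, -0.5, 0.6]
opening: 0.873
grasp_force: 0.0
```

servo_tool([
  [0,0,-0.2,0,0,0],
  [0,0,-0.4,0,0,0],
  [0,0,-0.4,0,0,0],
])

```text
t: 6.1
ee_pos: [603.9, 269.3, 4.4]
tool_rot: [0.0, 0.993, -0.116, -0.0]
contact_force: [-0.0, -0.7, -0.5]
opening: 0.873
grasp_force: 0.0
```

servo_tool([
  [0,0,-0.2,0,0,0],
  [0,0,-0.4,0,0,0],
  [0,0,-0.6,0,0,0],
  [0,0,-0.6,0,0,0],
])

```text
t: 6.5
ee_pos: [603.9, 269.2, -1.7]
tool_rot: [0.0, 0.993, -0.116, -0.0]
contact_force: [-0.2, 0.1, -0.4]
opening: 0.871
grasp_force: 0.0
```

Run:
```python
from h import *
S=shot("scene","scene5");T=shot("top","top5");s=robot.sense();p=s["ee_pos"];print(p,s["contact_force"])
c=cv2.resize(S[180:290,350:470],None,fx=3.6,fy=3.6,interpolation=cv2.INTER_CUBIC)
d=cv2.resize(T[110:220,170:270],None,fx=3.6,fy=3.6,interpolation=cv2.INTER_CUBIC)
u=(proj("scene",[p])[0]-[350,180])*3.6;cv2.circle(c,tuple(int(v) for v in u),4,(0,0,255),1);print(u)
cv2.imwrite("pics/c6.png",np.hstack([c,d]))
```

```text
[604.02699957 269.38155449  -1.34181215] [ 0.60778852 -0.08878044  0.57971133]
[192.7772903  274.51849461]
```

View pics/c6.png

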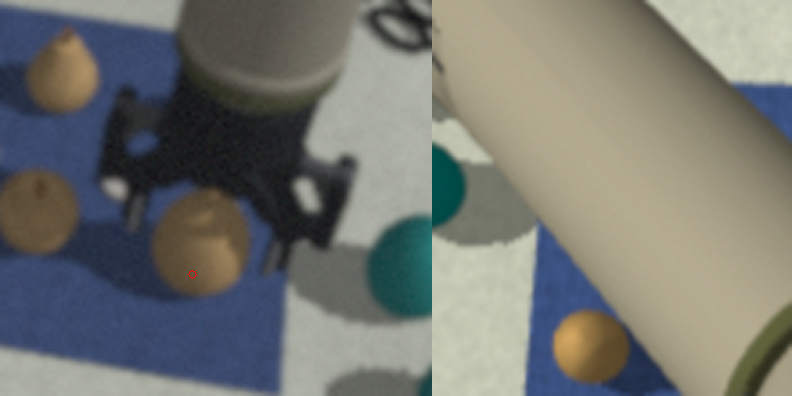

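The reported TCP is below the table with no contact. The tips are at crop (133,230) and (270,270) and straddle the egg's lower half at (201,243). So the reported z reads about 28 mm too low, while x and y hold. Here the pads are level with the belly, so I'll close gently; the stop should be near 0.68.

servo_tool([
  [0,0,0,0,0,0],
  [0,0,0,0,0,0],
  [0,0,0,0,0,0],
  [0,0,0,0,0,0],
  [0,0,0,0,0,0],
], fingers=0.55, newtons=20)

```text
t: 7.1
ee_pos: [604.3, 269.4, -1.0]
tool_rot: [-0.0, 0.993, -0.116, 0.0]
contact_force: [-1.0, -0.2, 4.9]
opening: 0.653
grasp_force: 21.8
```

servo_tool([
  [0,0,0,0,0,0],
  [0,0,0.5,0,0,0],
  [0,0,1.5,0,0,0],
  [0,0,3,0,0,0],
  [0,0,4.5,0,0,0],
  [0,0,4.5,0,0,0],
], fingers=0.5, newtons=30)

```text
t: 7.7
ee_pos: [605.8, 270.4, 47.3]
tool_rot: [-0.001, 0.993, -0.116, 0.002]
contact_force: [-0.3, 0.3, -0.5]
opening: 0.646
grasp_force: 32.0
```

Run:
```python
from m import *
S=shot("scene","scene6");s=robot.sense();print(s["ee_pos"],s["contact_force"],s["grasp_force"])
for c in blobs(S,(385,180,450,275),(5,60,50),(28,255,255),40): print(cv2.boundingRect(c),cv2.contourArea(c))
```

```text
[605.09215745 269.90902172  45.6716931 ] [-0.51742183 -0.64507858 -0.59376742] 31.960323034145404
(398, 219, 27, 32) 604.0
```

Lifted: the egg blob rose by 11 px. Now I'll carry it high to the large saucer, a shift of (-133, -406) mm, turning back by 0.6 rad to keep joint 7 clear of its limit.

servo_tool([
  [0,0,3,0,0,0],
  [0,-1,6,0,0,0],
  [-1,-4,6.5,0,0,0.06],
  [-2,-8,6.5,0,0,0.12],
  [-3.5,-12,6.5,0,0,0.18],
  [-5,-16,6.5,0,0,0.24],
  [-6.5,-20,6.5,0,0,0.3],
  [-8,-24,6.5,0,0,0.36],
  [-9.5,-28,6.5,0,0,0.42],
  [-11,-32,6.5,0,0,0.48],
  [-12.5,-36,6.5,0,0,0.54],
  [-13.3,-39,6.5,0,0,0.6],
])

```text
t: 8.95
ee_pos: [469.3, -123.3, 108.4]
tool_rot: [0.0, 0.983, 0.183, -0.0]
contact_force: [0.5, -0.2, -0.4]
opening: 0.645
grasp_force: 32.4
```

servo_tool([
  [0,0,0,0,0,0],
  [0,0,0,0,0,0],
])

```text
t: 9.15
ee_pos: [470.8, -120.9, 108.5]
tool_rot: [-0.0, 0.983, 0.182, -0.0]
contact_force: [0.6, 0.9, -0.4]
opening: 0.641
grasp_force: 32.4
```

servo_tool([
  [0,-1.5,-1,0,0,0],
  [0,-1.5,-4,0,0,0],
  [0,-1.5,-7,0,0,0],
  [0,-1.5,-9,0,0,0],
  [0,-1.5,-9.6,0,0,0],
  [0,-1.5,-9.9,0,0,0],
  [0,-1.5,-10.2,0,0,0],
  [0,-1.5,-10.2,0,0,0],
  [0,-1.5,-10.2,0,0,0],
])

```text
t: 10.05
ee_pos: [471.7, -135.7, 7.4]
tool_rot: [0.0, 0.983, 0.183, 0.001]
contact_force: [-0.9, -0.2, -0.7]
opening: 0.64
grasp_force: 32.4
```

Run:
```python
from h import *
S=shot("scene","scene7");s=robot.sense();print(s["ee_pos"],s["contact_force"],s["grasp_force"])
c=cv2.resize(S[150:260,165:285],None,fx=5,fy=5,interpolation=cv2.INTER_CUBIC)
for k,q in dict(L=(470.5,-137,11)).items():
    u=(proj("scene",[q])[0]-[165,150])*5;print(u)
cv2.imwrite("pics/c7.png",c)
```

```text
[ 471.6149981  -135.7784899     7.42789008] [ 0.29297358 -0.26916916 -1.30950608] 32.387531618296634
[384.69352057 176.90182431]
```

View pics/c7.png

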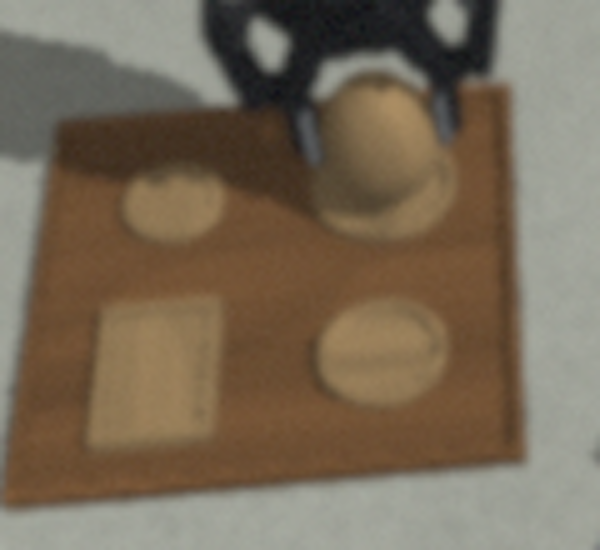

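Run:
```python
from h import *
print(ray("scene",[(240.8,178.4)],43)[0],ray("scene",[(242,187.6)],11)[0])
print(proj("scene",[(470+36*np.cos(a),-137+36*np.sin(a),11) for a in(0,1.57,3.14,4.71)]).round(1)*5-[825,750])
```

```text
[ 475.85721632 -133.53424081   43.        ] [ 477.58725596 -134.75076562   11.        ]
[[364.  230.5]
 [455.  185. ]
 [405.  124. ]
 [316.  167.5]]
```

The egg is centred over the saucer to within 2 mm in this view, so I'll lower it to contact.

servo_tool([
  [0,0,-0.2,0,0,0],
  [0,0,-0.35,0,0,0],
  [0,0,-0.45,0,0,0],
  [0,0,-0.45,0,0,0],
])

```text
t: 10.5
ee_pos: [471.3, -135.7, 3.0]
tool_rot: [0.0, 0.983, 0.183, 0.0]
contact_force: [-4.3, 1.3, 11.9]
opening: 0.645
grasp_force: 33.7
```

Contact, 12 N upward. I'll release, then retreat and head for the mid egg at (492,284).

servo_tool([
  [0,0,0.05,0,0,0],
  [0,0,0.1,0,0,0],
  [0,0,0.1,0,0,0],
  [0,0,0.1,0,0,0],
  [0,0,0.5,0,0,0],
  [0,0,2,0,0,0],
  [0,0,4.5,0,0,0],
  [0,0,8,0,0,0],
  [0,3,10,0,0,0],
  [0,7,10,0,0,0],
  [0.5,11,10,0,0,0],
  [0.5,15,10,0,0,0],
], fingers=0.85)

```text
t: 11.7
ee_pos: [476.4, 15.8, 102.9]
tool_rot: [0.0, 0.983, 0.183, 0.001]
contact_force: [0.8, 0.9, 0.1]
opening: 0.851
grasp_force: 0.0
```

servo_tool([
  [0,4,0,0,0,0],
  [0,8,0,0,0,0],
  [0,12,0,0,0,0],
  [0.5,16,0,0,0,0],
  [1,20,0,0,0,0],
  [1,24,0,0,0,0],
  [1.5,27,0,0,0,0],
  [1.5,27,0,0,0,0],
  [1.5,27,0,0,0,0],
], fingers=0.78)

```text
t: 12.6
ee_pos: [490.8, 284.9, 102.1]
tool_rot: [-0.0, 0.983, 0.184, -0.0]
contact_force: [0.3, -0.5, -0.4]
opening: 0.78
grasp_force: 0.0
```

Run:
```python
from m import *
S=shot("scene","scene8");s=robot.sense();print(s["ee_pos"],s["q"][6],s["opening"])
for c in blobs(S,(172,150,266,246),(8,60,60),(24,255,255),40): print(cv2.boundingRect(c),cv2.contourArea(c))
T=shot("top","top8")
cv2.imwrite("pics/c8.png",np.hstack([cv2.resize(S[140:250,160:270],(400,400)),cv2.resize(T[125:255,350:480],(400,400))]))
```

```text
[491.10220897 283.76905274 102.10507757] -1.9997481229926333 0.7790850651236189
(173, 166, 94, 81) 6844.5
```

View pics/c8.png

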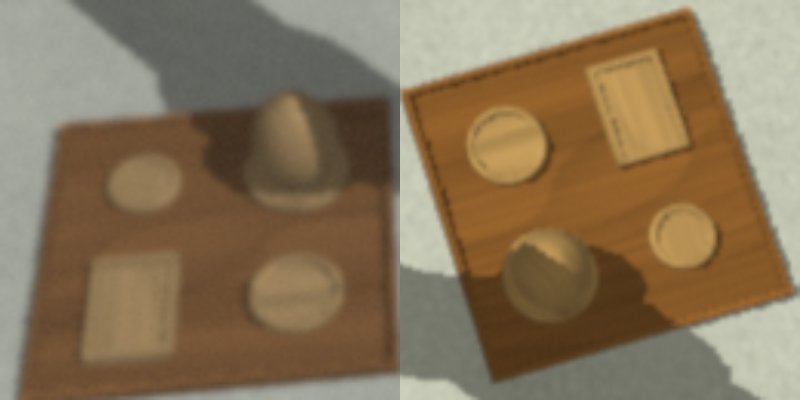

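The large egg stands inside its saucer in both views, at (295,150) in the left half and (550,275) in the right. Now the mid egg.

servo_tool([
  [0.1,0,-3,0,0,0],
  [0.1,0,-6,0,0,0],
  [0.1,0,-8.5,0,0,0],
  [0.1,0,-10,0,0,0],
  [0.1,0,-10.6,0,0,0],
  [0.1,0,-11.1,0,0,0],
  [0.1,0,-11.1,0,0,0],
])

```text
t: 13.4
ee_pos: [492.5, 284.4, -8.4]
tool_rot: [-0.0, 0.983, 0.183, 0.0]
contact_force: [-0.6, 0.0, 0.4]
opening: 0.782
grasp_force: 0.0
```

servo_tool([
  [0,0,0,0,0,0],
  [0,0,0,0,0,0],
  [0,0,0,0,0,0],
  [0,0,0,0,0,0],
  [0,0,0,0,0,0],
  [0,0,0,0,0,0],
], fingers=0.4, newtons=25)

```text
t: 14.0
ee_pos: [492.8, 284.7, -7.6]
tool_rot: [-0.0, 0.983, 0.183, 0.001]
contact_force: [-0.6, -1.2, 6.0]
opening: 0.522
grasp_force: 25.3
```

servo_tool([
  [0,0,0.8,0,0,0],
  [0,0,3,0,0,0],
  [0,0,6.5,0,0,0],
  [0,-1,10,0,0,0],
  [0.5,-4,11,0,0,0],
  [1,-8,11,0,0,0],
  [2,-12,11,0,0,0],
  [3,-16,11,0,0,0],
  [4,-20,11,0,0,0],
  [5,-24,11,0,0,0],
  [6,-28,11,0,0,0],
  [7,-32,11,0,0,0],
])

```text
t: 15.2
ee_pos: [562.4, -37.2, 102.1]
tool_rot: [0.0, 0.983, 0.183, 0.0]
contact_force: [-0.7, -0.3, 0.4]
opening: 0.523
grasp_force: 25.9
```

servo_tool([
  [0.5,-3,0,0,0,0],
  [1,-6,0,0,0,0],
  [1,-7.3,0,0,0,0],
  [1,-7.3,0,0,0,0],
])

```text
t: 15.6
ee_pos: [571.8, -110.4, 101.4]
tool_rot: [0.0, 0.983, 0.181, -0.0]
contact_force: [-0.0, 0.1, -0.8]
opening: 0.522
grasp_force: 25.9
```

servo_tool([
  [0,0.1,-3,0,0,0],
  [0,0.1,-6,0,0,0],
  [0,0.1,-8.5,0,0,0],
  [0,0.1,-9.7,0,0,0],
  [0,0.1,-10.1,0,0,0],
  [0,0.1,-10.1,0,0,0],
  [0,0.1,-10.1,0,0,0],
])

```text
t: 16.3
ee_pos: [573.1, -107.3, 1.6]
tool_rot: [0.0, 0.983, 0.183, 0.001]
contact_force: [-0.8, -0.1, -0.4]
opening: 0.523
grasp_force: 25.9
```

Run:
```python
from m import *
S=shot("scene","scene9");s=robot.sense();print(s["ee_pos"],s["contact_force"])
cv2.imwrite("pics/c9.png",cv2.resize(S[150:250,165:275],None,fx=5,fy=5,interpolation=cv2.INTER_CUBIC))
m=cv2.inRange(cv2.cvtColor(S,cv2.COLOR_BGR2HSV),(8,40,40),(30,255,255))
```

```text
[ 573.02343489 -107.51409486    1.59966079] [ 0.48066584 -0.22652994 -0.77828176]
```

View pics/c9.png

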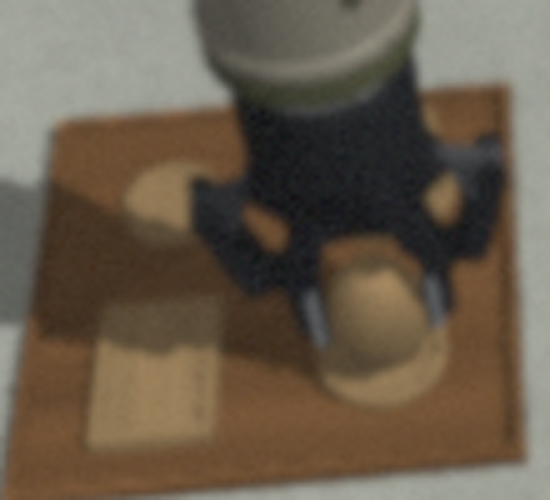

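The mid egg (377,310) is over its saucer (383,350). I'll lower, release and go to the small egg.

servo_tool([
  [0,0,-0.3,0,0,0],
  [0,0,-0.5,0,0,0],
  [0,0,-0.6,0,0,0],
  [0,0,-0.6,0,0,0],
])

```text
t: 16.75
ee_pos: [572.9, -107.7, -3.7]
tool_rot: [0.001, 0.983, 0.183, 0.001]
contact_force: [-6.8, 1.6, 19.2]
opening: 0.525
grasp_force: 27.5
```

servo_tool([
  [0,0,0.1,0,0,0],
  [0,0,0.1,0,0,0],
  [0,0,0.1,0,0,0],
  [0,0,0.1,0,0,0],
  [0,0,0.1,0,0,0],
  [0,0,1,0,0,0],
  [0,0,3.5,0,0,0],
  [0,0,7,0,0,0],
  [0,0,10,0,0,0],
  [-2,4,10,0,0,0],
  [-4,8,10,0,0,0],
  [-6,12,10,0,0,0],
], fingers=0.72)

```text
t: 17.95
ee_pos: [511.5, 13.6, 95.1]
tool_rot: [0.0, 0.983, 0.183, 0.001]
contact_force: [0.1, 1.0, 0.2]
opening: 0.718
grasp_force: 0.0
```

servo_tool([
  [-2,3.5,0,0,0,0],
  [-3.5,6.2,0,0,0,0],
  [-3.5,6.2,0,0,0,0],
  [-3.5,6.2,0,0,0,0],
], fingers=0.62)

```text
t: 18.35
ee_pos: [477.3, 74.5, 94.9]
tool_rot: [0.0, 0.983, 0.184, 0.0]
contact_force: [-0.7, -0.7, -0.4]
opening: 0.621
grasp_force: 0.0
```

servo_tool([
  [0,0.1,-3,0,0,0],
  [0,0.1,-6,0,0,0],
  [0,0.1,-8.5,0,0,0],
  [0,0.1,-9.6,0,0,0],
  [0,0.1,-10.2,0,0,0],
  [0,0.1,-10.5,0,0,0],
  [0,0.1,-10.5,0,0,0],
])

```text
t: 19.05
ee_pos: [477.7, 75.2, -10.2]
tool_rot: [0.0, 0.983, 0.183, 0.0]
contact_force: [0.2, -0.2, 0.1]
opening: 0.62
grasp_force: 0.0
```

servo_tool([
  [0,0,0,0,0,0],
  [0,0,0,0,0,0],
  [0,0,0,0,0,0],
  [0,0,0,0,0,0],
  [0,0,0,0,0,0],
  [0,0,0,0,0,0],
], fingers=0.25, newtons=20)

```text
t: 19.65
ee_pos: [477.9, 75.4, -9.8]
tool_rot: [0.0, 0.983, 0.183, 0.001]
contact_force: [-1.2, -0.6, 7.1]
opening: 0.397
grasp_force: 19.8
```

servo_tool([
  [0,0,0.8,0,0,0],
  [0,0,3,0,0,0],
  [0,0,6.5,0,0,0],
  [0,-1,10,0,0,0],
  [0.5,-4,11,0,0,0],
  [1,-8,11,0,0,0],
  [1.5,-12,11,0,0,0],
  [2,-16,11,0,0,0],
  [2.2,-20,11,0,0,0],
  [2.2,-24,11,0,0,0],
  [2.2,-28,11,0,0,0],
  [2.2,-31.3,11,0,0,0],
])

```text
t: 20.85
ee_pos: [498.7, -240.1, 99.9]
tool_rot: [0.0, 0.983, 0.182, 0.0]
contact_force: [0.8, 0.9, -0.6]
opening: 0.396
grasp_force: 20.2
```

servo_tool([
  [0,0,0,0,0,0],
  [0,0,0,0,0,0],
])

```text
t: 21.05
ee_pos: [498.9, -237.9, 99.6]
tool_rot: [-0.0, 0.983, 0.182, 0.0]
contact_force: [0.2, 0.2, -0.5]
opening: 0.396
grasp_force: 20.2
```

servo_tool([
  [0,0,-3,0,0,0],
  [0,0,-6,0,0,0],
  [0,0,-8.5,0,0,0],
  [0,0,-9.6,0,0,0],
  [0,0,-10.1,0,0,0],
  [0,0,-10.3,0,0,0],
  [0,0,-10.3,0,0,0],
])

```text
t: 21.75
ee_pos: [499.8, -237.6, -2.8]
tool_rot: [0.0, 0.983, 0.183, 0.001]
contact_force: [0.4, 1.6, -0.2]
opening: 0.401
grasp_force: 20.2
```

servo_tool([
  [0,0,-0.15,0,0,0],
  [0,0,-0.25,0,0,0],
  [0,0,-0.25,0,0,0],
])

```text
t: 22.05
ee_pos: [499.5, -237.8, -5.7]
tool_rot: [0.0, 0.983, 0.183, 0.0]
contact_force: [0.4, -0.1, 1.7]
opening: 0.395
grasp_force: 20.4
```

servo_tool([
  [0,0,-0.08,0,0,0],
  [0,0,-0.08,0,0,0],
])

```text
t: 22.25
ee_pos: [499.7, -237.9, -5.8]
tool_rot: [0.0, 0.983, 0.183, 0.0]
contact_force: [-3.6, 1.6, 10.9]
opening: 0.397
grasp_force: 21.2
```

servo_tool([
  [0,0,0.1,0,0,0],
  [0,0,0.1,0,0,0],
  [0,0,0.1,0,0,0],
  [0,0,0.1,0,0,0],
  [0,0,1,0,0,0],
  [0,0,3.5,0,0,0],
  [0,0,7,0,0,0],
  [0,0,10.5,0,0,0],
  [1,4,11,0,0,-0.1],
  [2,8,11,0,0,-0.2],
  [3.5,12,11,0,0,-0.3],
  [5,16,11,0,0,-0.4],
], fingers=0.62)

```text
t: 23.45
ee_pos: [549.5, -76.2, 103.9]
tool_rot: [0.0, 1.0, -0.018, 0.0]
contact_force: [0.5, 0.6, 0.6]
opening: 0.615
grasp_force: 0.0
```

servo_tool([
  [1,4,0,0,0,-0.1],
  [2.5,8,0,0,0,-0.19],
  [4,12,0,0,0,-0.19],
  [4.5,15,0,0,0,-0.19],
  [4.5,15,0,0,0,-0.19],
  [4.5,15,0,0,0,-0.19],
])

```text
t: 24.05
ee_pos: [594.0, 73.0, 103.3]
tool_rot: [0.0, 0.994, -0.11, -0.0]
contact_force: [-1.5, 0.1, -0.2]
opening: 0.621
grasp_force: 0.0
```

Run:
```python
from m import *
S=shot("scene","scene10");T=shot("top","top10");s=robot.sense();print(s["ee_pos"],s["q"][6])
cv2.imwrite("pics/c10.png",np.hstack([cv2.resize(S[140:260,165:275],(370,400)),cv2.resize(T[125:255,345:475],(400,400))]))
```

```text
[594.09618436  70.90156637 103.13807554] -2.1384550609028694
```

View pics/c10.png

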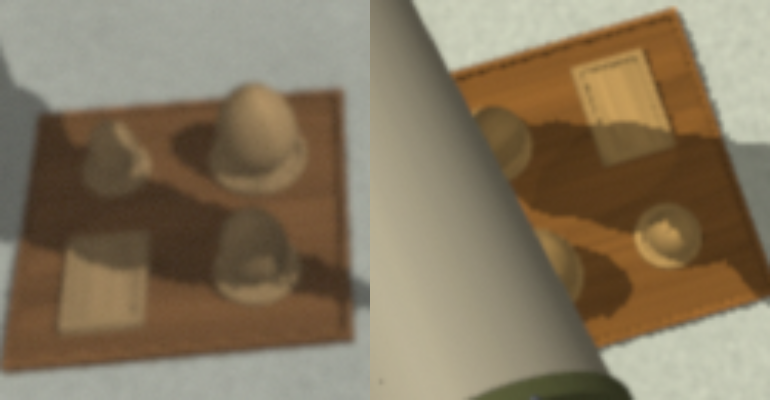

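All three eggs stand in their saucers. Now the hen; I've used all my views, so I'll go by numbers and forces.

servo_tool([
  [0,0.1,-3,0,0,0],
  [0,0.1,-5.5,0,0,0],
  [0,0.1,-7.5,0,0,0],
  [0,0.1,-8.8,0,0,0],
  [0,0.1,-9.4,0,0,0],
  [0,0.1,-9.8,0,0,0],
  [0,0.1,-9.8,0,0,0],
])

```text
t: 24.85
ee_pos: [594.4, 73.2, 5.3]
tool_rot: [0.0, 0.994, -0.111, 0.0]
contact_force: [0.1, 0.8, -0.0]
opening: 0.617
grasp_force: 0.0
```

servo_tool([
  [0,0,0,0,0,0],
  [0,0,0,0,0,0],
  [0,0,0,0,0,0],
  [0,0,0,0,0,0],
  [0,0,0,0,0,0],
  [0,0,0,0,0,0],
], fingers=0.2, newtons=25)

```text
t: 25.45
ee_pos: [594.7, 73.5, 5.9]
tool_rot: [-0.0, 0.994, -0.111, 0.001]
contact_force: [-1.0, -0.3, 6.1]
opening: 0.347
grasp_force: 24.8
```

servo_tool([
  [0,0,0.8,0,0,0],
  [0,0,3,0,0,0],
  [0,0,6.5,0,0,0],
  [0,-1,9.5,0,0,0],
  [0.1,-4,10,0,0,0.06],
  [0.2,-8,10,0,0,0.12],
  [0.3,-12,10,0,0,0.2],
  [0.4,-16,10,0,0,0.28],
  [0.5,-20,10,0,0,0.36],
  [0.6,-24,10,0,0,0.44],
  [0.6,-28.3,10,0,0,0.494],
  [0.6,-28.3,10,0,0,0.494],
])

```text
t: 26.65
ee_pos: [598.4, -218.1, 104.8]
tool_rot: [0.002, 0.991, 0.132, -0.001]
contact_force: [-0.3, -0.4, -0.7]
opening: 0.351
grasp_force: 24.5
```

servo_tool([
  [0,0,0,0,0,0],
  [0,0,0,0,0,0],
])

```text
t: 26.85
ee_pos: [600.3, -208.1, 105.2]
tool_rot: [-0.0, 0.991, 0.136, 0.0]
contact_force: [0.1, 0.5, -0.2]
opening: 0.352
grasp_force: 24.5
```

Run:
```python
from m import *
S=shot("scene","scene11");s=robot.sense();print(s["ee_pos"],s["tool_rot"])
# scene-view place corners (unshadowed pictures): estimate centre from scene0
S0=cv2.imread("pics/scene0.png")
for vmin in(120,125,130,135):
  for c in blobs(S0,(178,204,214,242),(10,0,vmin),(30,170,255),60):
    P=ray("scene",c[:,0],11)[:,:2].astype(np.float32);print(vmin,[np.round(v,1) for v in cv2.minAreaRect(P)])
for f in(S,):
  for c in blobs(f,(170,150,225,246),(8,60,60),(24,135,255),60): print(cv2.boundingRect(c),cv2.contourArea(c))
```

```text
[ 600.38744312 -207.84015091  105.21236632] [-2.70865221e-04  9.90656361e-01  1.36381322e-01  1.87129852e-04]
120 [array([ 603.2, -206.6]), array([82.6, 55.9]), np.float64(15.6)]
125 [array([ 603.6, -206.6]), array([79.6, 54.8]), np.float64(16.3)]
130 [array([ 607.6, -205.9]), array([70. , 51.2]), np.float64(16.7)]
135 [array([ 608.1, -205.8]), array([67. , 34.7]), np.float64(20.9)]
(171, 171, 55, 76) 2324.5
```

The hen's place averages (601,-209) over both views with yaw 15.6°. The tool is at (600.4,-208) and 15.7°, so I'll lower.

servo_tool([
  [0,-0.1,-3,0,0,0],
  [0,-0.1,-6,0,0,0],
  [0,-0.1,-8,0,0,0],
  [0,-0.1,-8.8,0,0,0],
  [0,-0.1,-9.3,0,0,0],
  [0,-0.1,-9.4,0,0,0],
  [0,-0.1,-9.4,0,0,0],
])

```text
t: 27.6
ee_pos: [600.8, -210.5, 12.0]
tool_rot: [0.0, 0.991, 0.136, 0.001]
contact_force: [0.9, 0.2, -0.3]
opening: 0.347
grasp_force: 24.5
```

servo_tool([
  [0,0,-0.15,0,0,0],
  [0,0,-0.15,0,0,0],
])

```text
t: 27.8
ee_pos: [600.4, -210.8, 10.0]
tool_rot: [0.0, 0.991, 0.135, 0.0]
contact_force: [1.3, -0.8, 1.0]
opening: 0.345
grasp_force: 24.7
```

servo_tool([
  [0,0,-0.1,0,0,0],
  [0,0,-0.1,0,0,0],
])

```text
t: 28.0
ee_pos: [600.5, -210.7, 9.9]
tool_rot: [0.0, 0.991, 0.135, 0.0]
contact_force: [-4.1, 1.9, 10.0]
opening: 0.347
grasp_force: 25.6
```

Contact came at the height expected for the floor. I'll release and back away.

servo_tool([
  [0,0,0.05,0,0,0],
  [0,0,0.1,0,0,0],
  [0,0,0.1,0,0,0],
  [0,0,0.1,0,0,0],
  [0,0,1,0,0,0],
  [0,0,3.5,0,0,0],
  [0,0,7,0,0,0],
  [0,0,11,0,0,0],
  [0,-4,13,0,0,0],
  [0,-8,14,0,0,0],
  [0,-12,14,0,0,0],
  [0,-16,14,0,0,0],
], fingers=0.6)

```text
t: 29.2
ee_pos: [600.2, -372.4, 150.0]
tool_rot: [0.001, 0.991, 0.135, 0.001]
contact_force: [0.0, -0.7, 0.0]
opening: 0.604
grasp_force: 0.0
```

servo_tool([
  [-2,-4,0,0,0,0],
  [-4,-8,0,0,0,0],
  [-6,-12,0,0,0,0],
  [-8,-16,0,0,0,0],
  [-10,-16,0,0,0,0],
  [-10,-16,0,0,0,0],
])

```text
t: 29.8
ee_pos: [496.5, -533.5, 148.9]
tool_rot: [0.0, 0.991, 0.133, -0.001]
contact_force: [0.5, 0.2, -0.4]
opening: 0.597
grasp_force: 0.0
```

Run:
```python
from m import *
T=shot("top","top12");S=shot("scene","scene12");T0=cv2.imread("pics/top0.png");print(robot.sense()["ee_pos"])
# apple, pear still there; tray change map vs start
for c in blobs(T,(200,138,328,240),(5,60,50),(28,255,255),40):
    M=cv2.moments(c);print("felt",round(M['m10']/M['m00'],1),round(M['m01']/M['m00'],1))
for n,I,I0,roi in(("top",T,T0,(352,128,478,248)),("scene",S,cv2.imread("pics/scene0.png"),(165,140,272,252))):
    x0,y0,x1,y1=roi; d=np.abs(I.astype(int)-I0).sum(2).astype(np.uint8).clip(0,255);m=np.zeros(d.shape,np.uint8);m[y0:y1,x0:x1]=(d[y0:y1,x0:x1]>45)*255
    m=cv2.morphologyEx(m,cv2.MORPH_OPEN,np.ones((2,2)))
    for c in cv2.findContours(m,cv2.RETR_EXTERNAL,cv2.CHAIN_APPROX_NONE)[0]:
        if cv2.contourArea(c)>40: print(n,cv2.boundingRect(c),cv2.contourArea(c))
def box(n,c,yaw,z0,h,l,w):
    a=np.radians(yaw);R2=np.array([[np.cos(a),-np.sin(a)],[np.sin(a),np.cos(a)]])
    P=[(*(R2@[i*l,j*w]+c),z) for i in(-1,1) for j in(-1,1) for z in(z0,z0+h)];u=proj(n,P);return u.min(0).round(),u.max(0).round()
print("hen expect body/top",[box(n,(601,-210),15.5,7,hh,27,15) for n in("top","scene") for hh in(40,73)])
def run(I,x,y0,y1): return cv2.cvtColor(I,cv2.COLOR_BGR2HSV)[y0:y1,x,2].tolist()
```

```text
[ 500.4559164  -530.2560698   149.13391361]
felt 263.2 212.2
felt 265.5 164.1
top (390, 204, 12, 13) 69.5
top (389, 201, 42, 30) 574.0
top (436, 195, 28, 17) 213.5
top (377, 161, 34, 25) 363.0
top (420, 148, 43, 30) 735.0
scene (219, 212, 32, 16) 304.5
scene (169, 210, 35, 25) 451.0
scene (237, 203, 13, 9) 74.0
scene (184, 185, 23, 11) 120.5
scene (217, 178, 33, 17) 285.5
scene (194, 177, 12, 8) 58.0
scene (234, 166, 20, 15) 185.5
hen expect body/top [(array([417., 142.]), array([440., 172.])), (array([417., 137.]), array([443., 172.])), (array([184., 204.]), array([204., 234.])), (array([181., 194.]), array([204., 234.]))]
```

Run:
```python
from h import *
for n,k,(x0,y0,x1,y1) in(("top","top",(410,132,452,184)),("scene","scene",(168,188,214,244))):
    I=cv2.imread(f"pics/{k}12.png").astype(int);I0=cv2.imread(f"pics/{k}0.png").astype(int);D=(I-I0).sum(2)[y0:y1,x0:x1]
    print(n,x0,y0)
    for i,r in enumerate(D[::2]): print(y0+2*i,"".join("#" if v<-45 else "-" if v<-18 else "+" if v>18 else "." for v in r))
```

```text
top 410 132
132 ..........................................
134 ..........................................
136 ..........................................
138 ..........................................
140 .....................++++.................
142 ............++++...----.++................
144 ...........-....++++++--++................
146 .............+++....-..--++...............
148 .........-####--#--########...............
150 ........-#######################--##--..-.
152 ........-###################+.###########-
154 .........####----.....#####-++.##########-
156 .........-####---..---######+++###########
158 ..........########----#######++.##########
160 ...........########--########-++######-...
162 ...........-###########################...
164 ............##############################
166 ............-####################-########
168 .............-############################
170 ..............############################
172 ..................-###############-#######
174 -.................................-#######
176 -.......................................##
178 ...
[... 875 characters left out ...]
#####-.+.-.---.------#####-..........
218 .....--#######-++...-..-.----#####-...........
220 ........######-..---##############-...........
222 ........#######-##################-...........
224 ...-##############################-...........
226 ..-##############################--...........
228 ..--#############################-............
230 ....-####-###-###################-............
232 ...........------###############-.............
234 ....................--.-...--.-...............
236 ..............................................
238 ..............................................
240 ..............................................
242 ..............................................
```

The hen's outline in both views matches an upright hen centred in its place, within about 1–3 px. The apple and pear haven't moved. I'll hand it in.

```bash
python3 -c "
from workcell import robot
print(robot.finish_job())"
```

```text
the job is handed in; nothing more can be done
None
```

The job is handed in at about 30 s of the 131 s allowed: by the pictures, the three eggs stand in their own saucers, the hen stands lengthwise in its place, and the apple and pear are where they began; the hand-in itself returned no verdict.

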